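# Lock the lamp hatch of a light source with its quarter-turn fastener

### The arm

A 7-joint arm with a two-finger parallel gripper is mounted at the origin on the work surface. World frame = base frame: x ahead of the robot, y to its left, z up, the work surface at z = 0. Lengths are in m, angles in degrees, forces in N, time in s.
With the tool pointing down it reaches from about 0.425 to 0.8 m from the base axis. Payload 8.3 kg.
Tool frame: the origin (TCP) lies at the very end of the fingers, on their centre line; the grasp point (between the pads) lies 19 mm behind it; z points along the fingers, y is the line along which they close (so a half turn about z gives the same grasp; the last joint's range is limited). The gripper opens to 85 mm and grips with 20 to 120 N. Pads are 22 mm wide; open, the fingers measure 114 mm over their backs; the gripper's body (76 mm by 85 mm) begins 54 mm behind the grasp point. The pads swing forward as they close: fully open they stand 13 mm farther back than shut.
Start: joints at [66.354, 21.967, 0.94, 78.501, -0.361, 79.538, -2.664], TCP at [0.214, -0.587, 0.231] pointing down, gripper open.
Joint ranges: [-169.22, 169.22], [-14.56, 117.87], [-87.37, 89.26], [10.42, 133.3], [-82.24, 262.24], [0.94, 117.77], [-172.7, 172.7]. Speed limits (degrees/s): [136.94, 136.94, 172.46, 172.46, 180, 180, 180].

### API

Orientations are given as [roll, pitch, yaw] about the fixed x, y, z axes, in that order (R = Rz(yaw) Ry(pitch) Rx(roll)).
In Python, from workcell import read_state, camera, hand_in gives the robot as it stands.
- The arm moves only by the tool servo_tool, never from a script. Its argument "series" is a list of rows, each an object of numbers: "gripper": the opening, from -1 (shut) to 1 (fully open); "x", "y", "z": the shift along the tool's x, y, z in mm; "roll": the turn about the tool's z in rad. A call has 1 to 20 rows; each row shifts and turns the commanded pose from where the row before left it, along the tool's axes as they then stand; what a row does not reach is not made up. A row lasts 1/8 s, in which the tool goes at most 62.5 mm and 10.7 degrees, less where a joint would pass 70% of its speed; a pose out of reach is approached as far as the arm can. A call with a gripper value outside its range is refused whole. The fingers move at their own pace and stop on an object; "newtons" is the grip in N (left out, the last holds). Time passes only in rows, so rows that do not move let the fingers close. It gives the time, the measured TCP pose, the force, the opening and the grip force at its end, in the units of the state.
- read_state(): the state, without advancing time (a new reading comes with each control period).
- camera(name): name is "scene" or "side" or "wrist"; returns a dict with "color" (384x512x3 uint8, red, green, blue), "camera_matrix" (3x3 intrinsics, pixels), "k1" (the pictures are not rectified: a ray, as slopes to the right and down, at radius r is drawn at 1 + k1 r^2 times it, then the intrinsics apply), "world_from_camera" (4x4, takes a point from camera to world coordinates). Camera axes: x right, y up, looking along -z (the intrinsics and any distortion apply to the point x, -y, -z); pixel columns grow to the right and rows downward; lengths in m; the calibration is good to about 2 mm. A picture is of the moment at which its call begins. There is no depth.
- hand_in(): hands the job in; it is judged then, once.
The state is a dict: "time": time; "joint_positions": joint angles; "joint_vel": joint speeds; "effort": joint torques, N m; "tcp_pos": TCP position; "ee_rot": TCP orientation; "contact_force": force on the tool from outside, world axes, zero at the start; "ft_torque": the same for the moment, N m; "gripper_width": opening from 0.0 (shut) to 1.0 (fully open); "grip_force": force on a finger pad.
Only numpy, scipy, OpenCV 4.12 (cv2) and the standard library are available. Lean on these libraries where they do the work, as an engineer would, in place of code of your own. Each camera call takes 0.05 s, during which the arm holds its last target. There are 200 camera calls.

### The job

The lamp hatch on top of the black light source is standing slightly ajar on its spring. Set your fingertips in the slot of its orange quarter-turn fastener, press the hatch down flush, and while it is down turn the fastener clockwise to its stop, with the white pointer at the green dot, so that the hatch stays locked when you let go. Grasp and lift nothing, and leave everything else where it stands.

Things in the scene. Friction and masses are not known exactly. Their poses are not given: they have to be found in the camera images.
- housing: black light-source housing, fixed to the table, 300 mm deep (its x; front face at -150 mm, towards the robot), 240 mm wide (its y), top at 120 mm; origin under its centre. The front 200 mm of its top is the lamp hatch; on the rear 100 mm stand a lens tube and a wafer box
- hatch (a joint): lamp hatch, steel panel 200 x 240 x 5 mm hinged on its far (+x) edge, 50 mm behind the housing's centre. 0 rad = flush with the housing's top. A spring lifts it to 0.075 rad (fastener 10 mm high); pressing it down at the fastener takes about 4 to 6 N, then a rigid stop at 0. Locked and let go, it rests at about 0.01 rad
- hatch_edge (a point): middle of the hatch's free front edge (its robot side), on the upper face; 120 mm above the table when flush
- dial: fastener dial on the hatch: aluminium disc 94 mm across, 3 mm thick, with two orange half-moon ribs leaving a straight slot 28 mm wide, 70 mm long, 14 mm deep between them, open at both ends and upward. Origin on the turning axis at the slot's floor (3 mm above the hatch's face; 123 mm above the table when flush), 65 mm behind the free edge; x along the slot to the white pointer stripe, z up
- cam (a joint): turn of the dial, rad: 0 = open (pointer at the red dot, on the right seen from the robot), grows clockwise from above, 1.57 = locked (pointer at the green dot by the free edge), hard stop at 1.6. Stays where left (friction about 0.1 N m). From about 0.9 rad a tongue passes under a keeper, only with the hatch pressed flush; else it jams
- lens_tube: loose black lens tube, 31 mm across, 50 mm tall, standing on the rear of the housing's top; origin under its base
- wafer_box: loose round white wafer box, 68 mm across, 20 mm tall, on the rear of the housing's top; origin under its base
- post: loose steel optical post, 83 mm tall, 13 mm thick on a 32 mm foot, on the table; origin under its foot
- solvent: loose amber bottle with a white cap, 60 mm across, 130 mm tall, on the table; origin under its base
- mug: loose blue mug, 80 mm across, 90 mm tall, on the table; origin under its base
- driver: loose screwdriver lying on the table; origin under it
- parts_tray: loose blue parts tray, 100 x 140 x 30 mm, on the table; origin under its centre

How it is judged (in metres and radians):
On the way, in this order (a step that is already met when the one before it is completed fails the run):
1. the fingers, on the fastener, press the hatch down flush (within 0.025 rad) before the fastener has turned past 1.0 rad (value of joint hatch below 0.025 rad and value of joint cam below 1 rad and contact force between the fingers and dial above 1 N), for 0.05 s.
2. the fingers on the fastener turn it to its locked end with the hatch down (value of joint hatch below 0.025 rad and value of joint cam above 1.4 rad and contact force between the fingers and dial above 0.3 N), for 0.1 s.
At the end, for the whole second after the job is handed in: With the robot clear, the hatch stays down within 0.025 rad of flush (5 mm at its free edge), the fastener stands turned past 1.4 rad, and both are at rest (value of joint hatch below 0.025 rad and value of joint cam above 1.4 rad and velocity of joint hatch between -0.05 and 0.05 rad/s and velocity of joint cam between -0.05 and 0.05 rad/s); the robot touches nothing.
It fails at once if the lens tube or wafer box on the housing is lifted, knocked over or shifted by more than 20 mm (distance of any of lens_tube, wafer_box from where it was at the start of the episode above 0.02 m).
It fails at once if a loose thing on the table is lifted, knocked over or shifted by more than 20 mm (distance of any of post, solvent, mug, driver, parts_tray from where it was at the start of the episode above 0.02 m).
It also fails if it takes over 40 s, if anything falls off the work surface, if the arm or the gripper's body presses on something with over 40 N, if the wrist force passes 120 N, or if a joint passes its speed limit or range.

## Working session

There is one attempt and no reset: what is moved stays moved. The work goes in short steps, Python scripts to look and compute and a tool call to move; the robot and the scene stay as the last step left them, time stands still between calls to the robot, and variables do not carry over. Pictures are saved under pics/ and viewed, at most 10 in all, crops included, and the job is handed in when it is done.

Besides the shell and the picture viewer there is one more tool, called as a command line: name --argument value ..., lists and objects as JSON in quotes. servo_tool: Moves the arm, as the interface text tells. Its arguments: {"type":"object","properties":{"series":{"type":"array"},"newtons":{"type":"number"}},"required":["series"]}

```bash
mkdir -p pics; cat > h.py <<'E'
import numpy as np,cv2
from workcell import read_state,camera,hand_in
def ray(c,u,v):
    K=np.array(c["camera_matrix"]);M=np.array(c["world_from_camera"])
    p=cv2.undistortPoints(np.array([[[u,v]]],float),K,np.array([c["k1"],0,0,0],float))[0,0]
    return M[:3,3],M[:3,:3]@np.array([p[0],-p[1],-1])
def onz(c,u,v,z):
    o,d=ray(c,u,v);return o+d*(z-o[2])/d[2]
def proj(c,P):
    K=np.array(c["camera_matrix"]);M=np.array(c["world_from_camera"])
    q=M[:3,:3].T@(np.array(P)-M[:3,3]);a=np.array([q[0],-q[1]])/-q[2];a=a*(1+c["k1"]*(a@a))
    return K[:2,:2]@a+K[:2,2]
E
python3 - <<'E'
from h import *
s=read_state();print(s)
ims=[]
for n in("scene","side","wrist"):
    c=camera(n);cv2.imwrite(f"pics/{n}0.png",c["color"][:,:,::-1]);print(n,np.round(c["world_from_camera"],3).tolist(),c["k1"])
    ims.append(c["color"][:,:,::-1])
E
```

```text
{'time': 0.0, 'joint_positions': array([66.35322786, 22.01625867,  0.93763469, 78.56367095, -0.36128417,
       79.53813324, -2.66367377]), 'joint_vel': array([ 0.0200083 , -0.01928554,  0.00687528,  0.00216252, -0.11193213,
        0.01417672,  0.05240338]), 'effort': array([ 9.39532288e-05, -6.27601576e+01,  8.44561178e-01, -3.71818721e+01,
        1.65874406e-02,  1.42346937e-02, -3.21737116e-05]), 'tcp_pos': array([ 0.21406255, -0.58664292,  0.23024918]), 'ee_rot': array([-1.79884759e+02,  1.68929281e-03,  2.00475155e+01]), 'contact_force': array([-0.8650713 , -0.23765812,  0.39261665]), 'ft_torque': array([-0.00438414, -0.01064484, -0.00121347]), 'grip_force': 0.0, 'gripper_width': 0.9958933250152526}
scene [[-0.816, -0.312, 0.486, 1.043], [0.577, -0.468, 0.669, 0.727], [0.019, 0.827, 0.562, 0.661], [0.0, 0.0, 0.0, 1.0]] -0.052342648297443416
side [[0.962, 0.155, -0.224, 0.249], [-0.272, 0.528, -0.805, -1.071], [-0.006, 0.835, 0.55, 0.877], [0.0, 0.0, 0.0, 1.0]] -0.14515693377087663
wrist [[0.343, 0.895, 0.284, 0.286], [-0.939, 0.329, 0.1, -0.561], [-0.004, -0.301, 0.954, 0.374], [0.0, 0.0, 0.0, 1.0]] 0.009702137283364404
```

View pics/scene0.png

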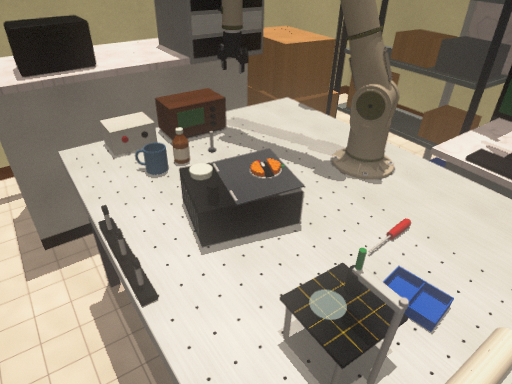

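View pics/side0.png

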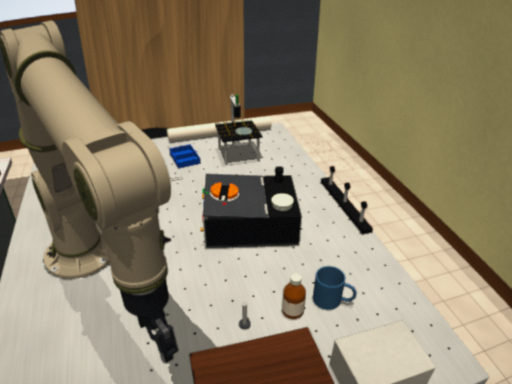

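The scene view shows the dial at about (266,168) and the housing around (240,195). In the side view the dial is at (224,190), the post at (244,318) and the bottle at (294,297), with nothing standing near the dial on the robot side. Next I triangulate the dial.

```bash
python3 - <<'E'
from h import *
R=[]
for n,box in(("scene",(235,150,300,185)),("side",(205,178,245,205))):
    c=camera(n);im=c["color"];h=cv2.cvtColor(im,cv2.COLOR_RGB2HSV)
    m=cv2.inRange(h,(3,170,120),(20,255,255));k=np.zeros_like(m);k[box[1]:box[3],box[0]:box[2]]=1;m*=k
    ct=cv2.findContours(m,cv2.RETR_EXTERNAL,cv2.CHAIN_APPROX_NONE)[0]
    pts=np.vstack([q for q in ct if len(q)>8]);(u,v),sz,a=cv2.minAreaRect(pts)
    print(n,u,v,sz,[(cv2.boundingRect(q)) for q in ct if len(q)>8],onz(c,u,v,.14).round(3))
    R.append(ray(c,u,v))
    x,y,w,hh=box;crop=im[y-25:hh+25,x-40:w+40] if 0 else im[130:250,170:310]
    cv2.imwrite(f"pics/{n}1.png",cv2.resize(crop[:,:,::-1],None,fx=5,fy=5,interpolation=cv2.INTER_CUBIC))
(o,d),(p,e)=R
t=np.linalg.lstsq(np.c_[d,-e],p-o,rcond=None)[0];a=o+d*t[0];b=p+e*t[1];print((a+b)/2,np.linalg.norm(a-b))
E
```

```text
scene 265.4884338378906 166.9248504638672 (15.205719947814941, 29.575124740600586) [(251, 161, 13, 15), (267, 159, 14, 15)] [0.48  0.012 0.14 ]
side 224.0 189.5 (15.0, 28.0) [(228, 183, 11, 15), (210, 182, 12, 16)] [0.48  0.016 0.14 ]
[0.48025794 0.01367321 0.14124511] 0.0015819723604696258
```

View pics/scene1.png

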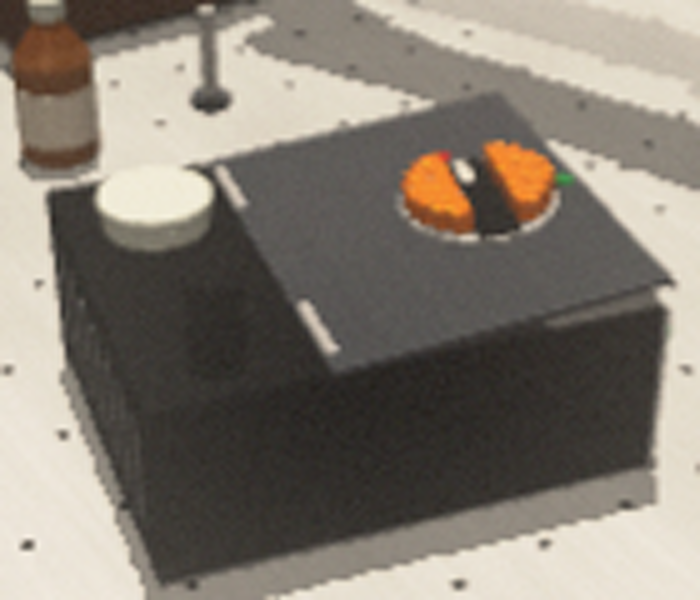

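View pics/side1.png

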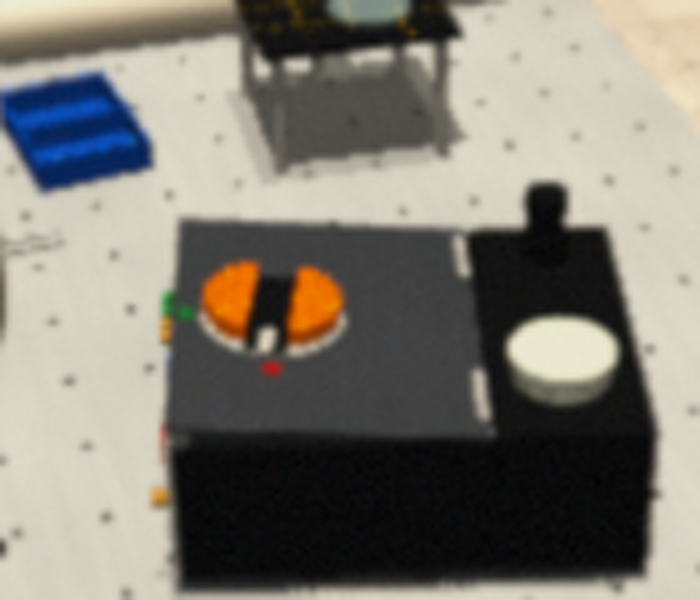

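The crops confirm that the slot lies along the housing's y, with the pointer at the red dot on the right and the green dot at the free edge. The triangulated dial centre is (0.480, 0.014, 0.141), which fits the expected rib-top height of about 0.145. The rear-top and hatch corners in the side crop give the yaw.

```bash
python3 - <<'E'
from h import *
c=camera("side")
f=lambda u,v,z:onz(c,170+u/5,130+v/5,z)
P=[f(655,433,.12),f(605,230,.12),f(170,433,.135),f(180,220,.135)]
print(np.round(P,3))
for a,b in((0,1),(2,3)):
    d=P[b]-P[a];print("yaw",np.degrees(np.arctan2(-d[0],d[1])),np.linalg.norm(d))
d=P[0]-P[2];print("yaw x",np.degrees(np.arctan2(d[1],d[0])),np.linalg.norm(d))
# strip along the hinge
c2=camera("scene");g=lambda u,v,z:onz(c2,170+u/5,130+v/5,z)
a,b=g(222,168,.122),g(332,352,.122);d=a-b;print(a,b,"yaw",np.degrees(np.arctan2(d[0],-d[1])))
a,b=g(50,195,.12),g(145,410,.12);d=a-b;print(a,b,np.linalg.norm(d),"yaw",np.degrees(np.arctan2(d[0],-d[1])))
E
```

```text
[[ 0.675 -0.163  0.12 ]
 [ 0.73   0.063  0.12 ]
 [ 0.391 -0.101  0.135]
 [ 0.444  0.135  0.135]]
yaw -13.587594923738259 0.23234527940372787
yaw -12.64901124995077 0.24140426089415454
yaw x -12.415485936011121 0.29071613597935236
[ 0.57960599 -0.11599179  0.122     ] [0.63031834 0.08609187 0.122     ] yaw -14.087316391083798
[ 0.68062726 -0.14757543  0.12      ] [0.73445095 0.07383311 0.12      ] 0.2278568300783768 yaw -13.663380023997886
```

servo_tool --series '[{"roll":-0.183,"gripper":-0.2},{"roll":-0.183},{"roll":-0.183},{"roll":-0.183},{"roll":-0.183},{"roll":-0.183},{"roll":-0.183},{"roll":-0.183},{"roll":-0.183},{"roll":-0.183},{"roll":-0.183},{"roll":-0.183},{"roll":-0.183},{"roll":-0.183},{}]'

```text
validation failed for argument at $.se...
```

servo_tool --series '[{"x":-31,"y":30},{"x":-31,"y":46},{"x":-31,"y":46},{"x":-31,"y":46},{"y":46},{"y":46},{"y":46},{"y":46},{"y":46},{"y":46},{"y":46},{"y":46},{"y":46},{"y":46},{"y":17},{},{}]'

```text
validation failed for argument at $.se...
```

```bash
python3 - <<'E'
from h import *
s=read_state();print(s["tcp_pos"],s["ee_rot"],s["joint_positions"],s["contact_force"],s["gripper_width"])
c=camera("wrist");cv2.imwrite("pics/w1.png",c["color"][:,:,::-1])
print(proj(c,[.48,.0137,.133]),proj(c,s["tcp_pos"]))
E
```

```text
[ 0.21419236 -0.58701898  0.2310589 ] [-1.79973204e+02 -1.85638740e-03  2.00457672e+01] [66.35389282 21.97738964  0.93932658 78.51478455 -0.36064722 79.53737886
 -2.66360474] [0.43547597 1.08106679 0.30028799] 1.00252246328744
[-1217.43196578 -1171.32036952] [259.95436518 241.17835509]
```

View pics/w1.png

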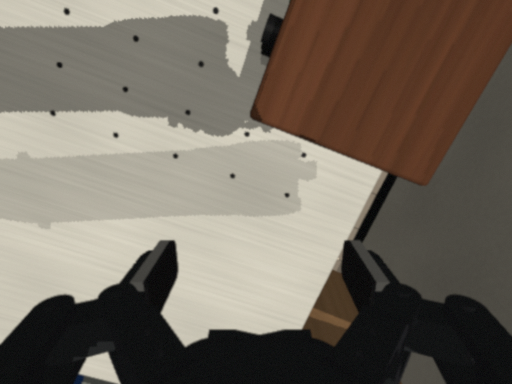

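The call was refused and nothing moved, so the rows probably need all keys. The wrist view shows the radio box at the upper right, so I'll translate away from it first and turn above the dial.

servo_tool --series '[{"gripper":-0.2,"x":38,"y":-39.5,"z":0,"roll":0},{"gripper":-0.2,"x":38,"y":-39.5,"z":0,"roll":0},{"gripper":-0.2,"x":38,"y":-39.5,"z":0,"roll":0},{"gripper":-0.2,"x":38,"y":-39.5,"z":0,"roll":0},{"gripper":-0.2,"x":38,"y":-39.5,"z":0,"roll":0},{"gripper":-0.2,"x":38,"y":-39.5,"z":0,"roll":0},{"gripper":-0.2,"x":38,"y":-39.5,"z":0,"roll":0},{"gripper":-0.2,"x":38,"y":-39.5,"z":0,"roll":0},{"gripper":-0.2,"x":38,"y":-39.5,"z":0,"roll":0},{"gripper":-0.2,"x":38,"y":-39.5,"z":0,"roll":0},{"gripper":-0.2,"x":38,"y":-39.5,"z":0,"roll":0},{"gripper":-0.2,"x":38,"y":-39.5,"z":0,"roll":0},{"gripper":-0.2,"x":0,"y":0,"z":0,"roll":0}]'

```text
time: 2.02
tcp_pos: [0.4809, 0.0195, 0.2316]
ee_rot: [-179.9, -0.1, 20.5]
contact_force: [0.1, -0.6, -0.0]
gripper_width: 0.395
grip_force: 0.0
```

servo_tool --series '[{"gripper":-0.2,"x":0,"y":0,"z":0,"roll":-0.183},{"gripper":-0.2,"x":0,"y":0,"z":0,"roll":-0.183},{"gripper":-0.2,"x":0,"y":0,"z":0,"roll":-0.183},{"gripper":-0.2,"x":0,"y":0,"z":0,"roll":-0.183},{"gripper":-0.2,"x":0,"y":0,"z":0,"roll":-0.183},{"gripper":-0.2,"x":0,"y":0,"z":0,"roll":-0.183},{"gripper":-0.2,"x":0,"y":0,"z":0,"roll":-0.183},{"gripper":-0.2,"x":0,"y":0,"z":0,"roll":-0.183},{"gripper":-0.2,"x":0,"y":0,"z":0,"roll":-0.183},{"gripper":-0.2,"x":0,"y":0,"z":0,"roll":-0.183},{"gripper":-0.2,"x":0,"y":0,"z":0,"roll":-0.183},{"gripper":-0.2,"x":0,"y":0,"z":0,"roll":-0.183},{"gripper":-0.2,"x":0,"y":0,"z":0,"roll":-0.183},{"gripper":-0.2,"x":0,"y":0,"z":0,"roll":-0.183},{"gripper":-0.2,"x":0,"y":0,"z":0,"roll":0},{"gripper":-0.2,"x":0,"y":0,"z":0,"roll":0}]'

```text
time: 4.03
tcp_pos: [0.4801, 0.014, 0.2314]
ee_rot: [-180.0, 0.0, 166.6]
contact_force: [0.2, 0.1, -0.5]
gripper_width: 0.404
grip_force: 0.0
```

```bash
python3 - <<'E'
from h import *
s=read_state();print(s["tcp_pos"],s["ee_rot"],s["joint_positions"],s["contact_force"],s["gripper_width"])
c=camera("wrist");im=c["color"];cv2.imwrite("pics/w2.png",im[:,:,::-1])
print(proj(c,[.48,.0137,.145]),proj(c,s["tcp_pos"]))
h=cv2.cvtColor(im,cv2.COLOR_RGB2HSV);m=cv2.inRange(h,(3,170,100),(20,255,255))
for q in cv2.findContours(m,cv2.RETR_EXTERNAL,cv2.CHAIN_APPROX_NONE)[0]:
    if cv2.contourArea(q)>100: print(cv2.boundingRect(q),cv2.minAreaRect(q))
E
```

```text
[0.48008355 0.01397448 0.2313865 ] [-1.79989746e+02  9.59156741e-03  1.66554892e+02] [ 34.32436607   7.17022778 -42.92729734  98.83710083   5.04089297
  75.94727584  66.94967347] [ 0.18881105  0.13709949 -0.51844308] 0.40446394115667866
[258.6556024  194.17539842] [259.1501973  243.38393499]
(215, 203, 79, 39) ((253.66831970214844, 223.31683349609375), (78.40892791748047, 35.12480545043945), 5.710592269897461)
(216, 144, 86, 42) ((259.78753662109375, 163.3165283203125), (84.58731079101562, 38.458457946777344), 6.115502834320068)
```

View pics/w2.png

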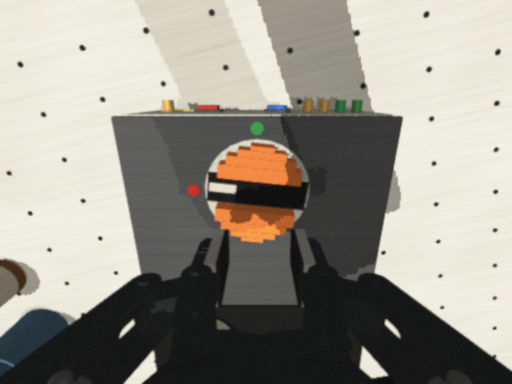

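The wrist view shows the dial centred near (257,190), the slot running from the pointer at (222,188) to (303,196), and the red dot at (193,190). The slot is about 5° clockwise of the housing's edge. I'll measure the slot's line and centre in the world.

```bash
python3 - <<'E'
from h import *
c=camera("wrist");im=c["color"];h=cv2.cvtColor(im,cv2.COLOR_RGB2HSV);m=cv2.inRange(h,(3,150,60),(20,255,255))
# slot edges: upper rib's lower edge (floor/top), lower rib's upper edge, per column
lo=[];up=[]
for u in range(224,292):
    v=np.flatnonzero(m[130:250,u])+130
    g=np.diff(v);i=g.argmax()
    if g[i]>8: up.append(onz(c,u,v[i]+.5,.133)[:2]);lo.append(onz(c,u,v[i+1]-.5,.147)[:2])
# upper rib seen down to floor of slot (its wall faces the camera); lower rib's near edge is its top edge
L=[]
for p in(up,lo):
    vx,vy,x,y=cv2.fitLine(np.float32(p),cv2.DIST_HUBER,0,.01,.001).ravel();L.append((vx,vy,x,y));print(np.degrees(np.arctan2(vy,vx)),x,y)
n=np.array([-L[0][1],L[0][0]]);print("width",n@(np.array(L[1][2:])-np.array(L[0][2:])))
allp=cv2.findNonZero(m[:,:]);
wh=cv2.inRange(h,(0,0,150),(180,40,255));
k=np.zeros_like(wh);k[180:197,205:240]=255
print("pointer",cv2.minAreaRect(cv2.findNonZero(wh&k)))
for r in(0,1):
    q=sorted([q for q in cv2.findContours(m,0,1)[0] if cv2.contourArea(q)>100],key=lambda q:q[:,0,1].mean())[r]
    P=np.array([onz(c,*p[0],.147)[:2] for p in q]);print("rib",cv2.minEnclosingCircle(np.float32(P*1000)),P.mean(0))
print(np.mean(up,0),np.mean(lo,0))
E
```

```text
70.48941 0.47330645 0.014430489
70.78544 0.4889092 0.010749276
width -0.01593631
pointer ((220.0, 188.0), (16.0, 30.0), 90.0)
rib ((465.95538330078125, 17.254859924316406), 35.66908645629883) [0.45706224 0.020328  ]
rib ((502.0379333496094, 4.167433738708496), 34.798248291015625) [0.50216012 0.00390524]
[0.47330645 0.01443049] [0.48890923 0.01074928]
```

```bash
python3 - <<'E'
from h import *
c=camera("wrist");im=c["color"];h=cv2.cvtColor(im,cv2.COLOR_RGB2HSV);m=cv2.inRange(h,(3,150,60),(20,255,255))
lo=[];up=[]
for u in range(224,292):
    v=np.flatnonzero(m[130:250,u])+130;g=np.diff(v);i=g.argmax()
    if g[i]>8: up.append(onz(c,u,v[i]+.5,.147)[:2]);lo.append(onz(c,u,v[i+1]-.5,.133)[:2])
a=np.radians(70.6);t=np.array([np.cos(a),np.sin(a)]);n=np.array([t[1],-t[0]])
U,L=np.mean(np.array(up)@n),np.mean(np.array(lo)@n)
al=[]
for q in cv2.findContours(m,0,1)[0]:
    if cv2.contourArea(q)>100:
        P=np.array([onz(c,*p[0],.147)[:2] for p in q])@t;al.append((P.min(),P.max()))
print("width",L-U,al);s=np.mean(al)
C=n*(U+L)/2+t*s;print("centre",C)
st=read_state();y=np.radians(st["ee_rot"][2]);d=C-st["tcp_pos"][:2]
print("tool dx,dy mm",1e3*d@[np.cos(y),np.sin(y)],1e3*d@[np.sin(y),-np.cos(y)],st["tcp_pos"])
E
```

```text
width 0.025459782720378077 [(np.float64(-0.05468846528842439), np.float64(-0.035798399521533)), (np.float64(0.13604149963111722), np.float64(0.20548939493808743)), (np.float64(0.13543727073527198), np.float64(0.20682557451460443))]
centre [ 0.45752895 -0.05628454]
tool dx,dy mm 5.762970467391836 -73.90329028950629 [0.48013463 0.01431214 0.23136711]
```

Excluding an unrelated orange blob, the slot measures 25–28 mm by 70 mm, which matches. Its centre is (0.481, 0.012) and its direction is 70.6°, so the tool must turn +0.104 rad and shift about (-1.9, -2.3) mm.

servo_tool --series '[{"gripper":-0.2,"x":-2,"y":-2.5,"z":0,"roll":0},{"gripper":-0.2,"x":0,"y":0,"z":15,"roll":0.104},{"gripper":-0.2,"x":0,"y":0,"z":30,"roll":0},{"gripper":-0.2,"x":0,"y":0,"z":25,"roll":0},{"gripper":-0.2,"x":0,"y":0,"z":8,"roll":0},{"gripper":-0.2,"x":0,"y":0,"z":4,"roll":0},{"gripper":-0.2,"x":0,"y":0,"z":4,"roll":0},{"gripper":-0.2,"x":0,"y":0,"z":3,"roll":0},{"gripper":-0.2,"x":0,"y":0,"z":0,"roll":0},{"gripper":-0.2,"x":0,"y":0,"z":0,"roll":0}]'

```text
time: 5.42
tcp_pos: [0.4817, 0.0116, 0.1426]
ee_rot: [180.0, 0.0, 160.9]
contact_force: [-0.1, -0.6, 1.2]
gripper_width: 0.4
grip_force: 0.0
```

```bash
python3 - <<'E'
from h import *
c=camera("scene");d=camera("wrist")
a=cv2.resize(c["color"][130:210,210:310],(480,384),interpolation=2)
b=d["color"][100:300,180:345];b=cv2.resize(b,(316,384))
cv2.imwrite("pics/m3.png",np.hstack([a,b])[:,:,::-1])
E
```

```text
(no output)
```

View pics/m3.png

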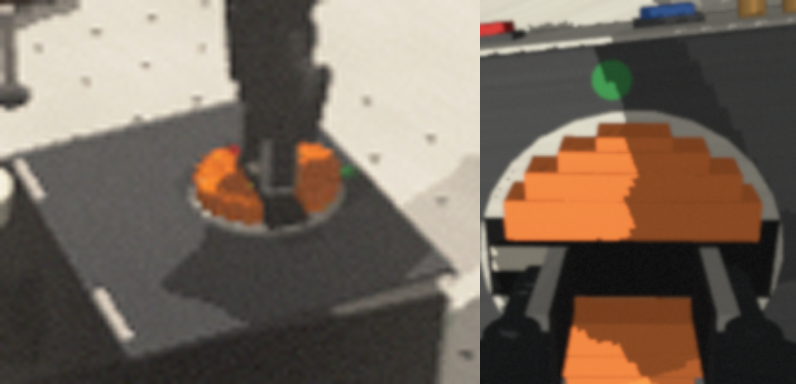

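Both fingers stand over the slot and line up with it, clear of both ribs. Next I press down in small steps.

servo_tool --series '[{"gripper":-0.2,"x":0,"y":0,"z":3,"roll":0},{"gripper":-0.2,"x":0,"y":0,"z":3,"roll":0},{"gripper":-0.2,"x":0,"y":0,"z":3,"roll":0},{"gripper":-0.2,"x":0,"y":0,"z":3,"roll":0},{"gripper":-0.2,"x":0,"y":0,"z":0,"roll":0}]'

```text
time: 6.15
tcp_pos: [0.4813, 0.0116, 0.1302]
ee_rot: [-180.0, -0.0, 160.9]
contact_force: [-2.6, -0.5, 4.4]
gripper_width: 0.4
grip_force: 2.1
```

servo_tool --series '[{"gripper":-0.2,"x":0,"y":0,"z":2,"roll":0},{"gripper":-0.2,"x":0,"y":0,"z":2,"roll":0},{"gripper":-0.2,"x":0,"y":0,"z":2,"roll":0},{"gripper":-0.2,"x":0,"y":0,"z":0,"roll":0}]'

```text
time: 6.65
tcp_pos: [0.4811, 0.0117, 0.1243]
ee_rot: [-180.0, -0.0, 160.9]
contact_force: [-4.4, -0.3, 4.7]
gripper_width: 0.399
grip_force: 2.5
```

servo_tool --series '[{"gripper":-0.2,"x":0,"y":0,"z":1.5,"roll":0},{"gripper":-0.2,"x":0,"y":0,"z":1.5,"roll":0},{"gripper":-0.2,"x":0,"y":0,"z":0,"roll":0}]'

```text
time: 7.02
tcp_pos: [0.4813, 0.0117, 0.1221]
ee_rot: [-180.0, -0.0, 160.9]
contact_force: [-6.6, 0.1, 11.9]
gripper_width: 0.403
grip_force: 6.1
```

The force has risen to 12 N at z = 0.122, so the hatch is flush. I add a small preload and start turning.

servo_tool --series '[{"gripper":-0.2,"x":0,"y":0,"z":1,"roll":0},{"gripper":-0.2,"x":0,"y":0,"z":0,"roll":0.1},{"gripper":-0.2,"x":0,"y":0,"z":0,"roll":0.1},{"gripper":-0.2,"x":0,"y":0,"z":0,"roll":0.1},{"gripper":-0.2,"x":0,"y":0,"z":0,"roll":0.1},{"gripper":-0.2,"x":0,"y":0,"z":0,"roll":0.1},{"gripper":-0.2,"x":0,"y":0,"z":0,"roll":0.1},{"gripper":-0.2,"x":0,"y":0,"z":0,"roll":0}]'

```text
time: 8.02
tcp_pos: [0.4813, 0.0113, 0.1218]
ee_rot: [-179.9, 0.1, 126.4]
contact_force: [-11.9, -1.7, 20.2]
gripper_width: 0.398
grip_force: 10.3
```

```bash
python3 - <<'E'
from h import *
s=read_state();print(s["ft_torque"],s["contact_force"])
E
```

```text
[-0.3031396   2.51693892 -0.0735473 ] [-11.86221189  -1.69638118  20.20593235]
```

servo_tool --series '[{"gripper":-0.2,"x":0,"y":0,"z":0,"roll":0.1},{"gripper":-0.2,"x":0,"y":0,"z":0,"roll":0.1},{"gripper":-0.2,"x":0,"y":0,"z":0,"roll":0.1},{"gripper":-0.2,"x":0,"y":0,"z":0,"roll":0.1},{"gripper":-0.2,"x":0,"y":0,"z":0,"roll":0.1},{"gripper":-0.2,"x":0,"y":0,"z":0,"roll":0.1},{"gripper":-0.2,"x":0,"y":0,"z":0,"roll":0.1},{"gripper":-0.2,"x":0,"y":0,"z":0,"roll":0.1},{"gripper":-0.2,"x":0,"y":0,"z":0,"roll":0}]'

```text
time: 9.15
tcp_pos: [0.4809, 0.0109, 0.1218]
ee_rot: [-180.0, 0.1, 80.5]
contact_force: [-13.4, -2.7, 21.2]
gripper_width: 0.401
grip_force: 10.9
```

```bash
python3 - <<'E'
from h import *
s=read_state();print(s["ft_torque"],s["contact_force"])
E
```

```text
[-0.53853119  2.97047501 -0.05313087] [-13.41099772  -2.73018849  21.19273379]
```

servo_tool --series '[{"gripper":-0.2,"x":0,"y":0,"z":0,"roll":0.06},{"gripper":-0.2,"x":0,"y":0,"z":0,"roll":0.06},{"gripper":-0.2,"x":0,"y":0,"z":0,"roll":0.04},{"gripper":-0.2,"x":0,"y":0,"z":0,"roll":0}]'

```text
time: 9.65
tcp_pos: [0.4821, 0.0114, 0.1219]
ee_rot: [179.9, 0.0, 71.5]
contact_force: [-6.9, -0.4, 16.1]
gripper_width: 0.399
grip_force: 8.4
```

```bash
python3 - <<'E'
from h import *
s=read_state();print(s["ft_torque"],s["contact_force"])
d=camera("wrist");c=camera("side")
b=cv2.resize(d["color"][100:300,150:360],(403,384));a=cv2.resize(c["color"][160:240,190:270],(384,384),interpolation=2)
cv2.imwrite("pics/m4.png",np.hstack([a,b])[:,:,::-1])
E
```

```text
[-2.23172662e-01  1.71615366e+00  1.43964189e-03] [-6.93902225 -0.35370517 16.06180701]
```

View pics/m4.png

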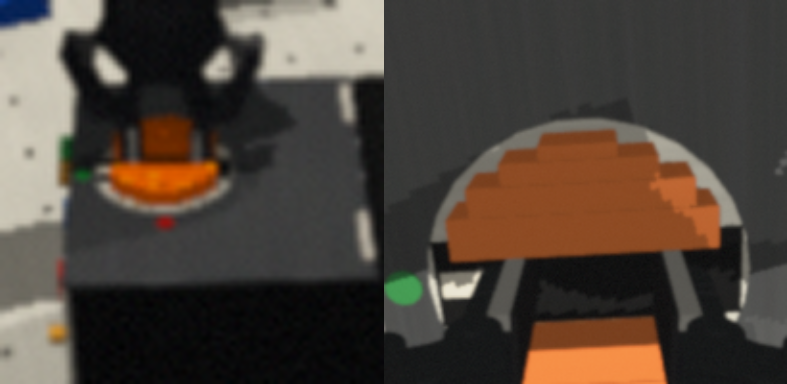

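The pointer is close to the green dot and the dial has followed the fingers, lagging about 3°. I turn a little further to feel the stop.

servo_tool --series '[{"gripper":-0.2,"x":0,"y":0,"z":0,"roll":0.04},{"gripper":-0.2,"x":0,"y":0,"z":0,"roll":0.04},{"gripper":-0.2,"x":0,"y":0,"z":0,"roll":0}]'

```text
time: 10.12
tcp_pos: [0.4826, 0.0112, 0.122]
ee_rot: [179.8, -0.0, 66.9]
contact_force: [-4.3, -1.5, 15.1]
gripper_width: 0.401
grip_force: 9.3
```

```bash
python3 - <<'E'
from h import *
s=read_state();print(s["ft_torque"],s["contact_force"])
E
```

```text
[-0.34919781  1.13049827  0.13091458] [-4.28722407 -1.51235823 15.06086085]
```

servo_tool --series '[{"gripper":-0.2,"x":0,"y":0,"z":0,"roll":0.04},{"gripper":-0.2,"x":0,"y":0,"z":0,"roll":0.03},{"gripper":-0.2,"x":0,"y":0,"z":0,"roll":0}]'

```text
time: 10.5
tcp_pos: [0.4825, 0.0112, 0.122]
ee_rot: [179.8, 0.0, 63.1]
contact_force: [-5.0, -3.7, 14.8]
gripper_width: 0.404
grip_force: 46.2
```

```bash
python3 - <<'E'
from h import *
s=read_state();print(s["ft_torque"],s["contact_force"])
E
```

```text
[-0.77910908  1.21087749  2.3167304 ] [-4.99232618 -3.74185702 14.78361038]
```

The torque jumped to 2.3 N·m, so the dial is at its stop. I relax the turn within the play and lift straight out.

servo_tool --series '[{"gripper":-0.2,"x":0,"y":0,"z":0,"roll":-0.05},{"gripper":-0.2,"x":0,"y":0,"z":0,"roll":-0.05},{"gripper":-0.2,"x":0,"y":0,"z":-3,"roll":0},{"gripper":-0.2,"x":0,"y":0,"z":-6,"roll":0},{"gripper":-0.2,"x":0,"y":0,"z":-12,"roll":0},{"gripper":-0.2,"x":0,"y":0,"z":-30,"roll":0},{"gripper":-0.2,"x":0,"y":0,"z":-40,"roll":0},{"gripper":-0.2,"x":0,"y":0,"z":-20,"roll":0},{"gripper":-0.2,"x":0,"y":0,"z":0,"roll":0},{"gripper":-0.2,"x":0,"y":0,"z":0,"roll":0}]'

```text
time: 11.75
tcp_pos: [0.4812, 0.0115, 0.2308]
ee_rot: [-180.0, 0.0, 68.6]
contact_force: [-0.2, 0.1, 0.1]
gripper_width: 0.404
grip_force: 0.0
```

```bash
python3 - <<'E'
from h import *
s=read_state();print(s["tcp_pos"],s["contact_force"])
d=camera("wrist");c=camera("side")
b=d["color"][:,56:456];a=cv2.resize(c["color"][160:250,190:280],(384,384),interpolation=2)
cv2.imwrite("pics/m5.png",np.hstack([a,b])[:,:,::-1])
E
```

```text
[0.48117847 0.01154286 0.23079302] [-0.18177868  0.12629008  0.05333704]
```

View pics/m5.png

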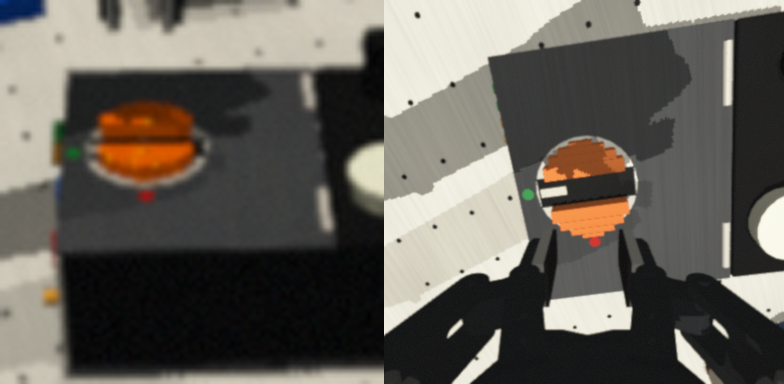

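The pointer (555,190) aims at the green dot (528,195) and the hatch lies flush in both views. The robot is clear of the hatch, with no contact force. Handing in.

```bash
python3 -c "
from workcell import hand_in;print(hand_in())"
```

```text
the job is handed in; nothing more can be done
None
```

I pressed the hatch flush, turned the fastener clockwise to its stop with the pointer at the green dot, and lifted clear with the hatch still down, then handed the job in; the interface returned no verdict.

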